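# Clear the setting gauge and press the bush

### The job

The setter has left the red-banded setting gauge standing under the ram of the slide press: take it out and set it down gently, upright, in the wooden gauge tray next to the short yellow-banded gauge. Then push the slide fully home so that its sleeve stands under the ram, and pull the press lever all the way down to press the brass bush flush into the sleeve, and let the lever come back up. Keep the gauge and the sleeve upright, and leave the short gauge, the spanner and the blue bin where they are.

Things in the scene. Friction and masses are not known exactly. Their poses are not given: they have to be found in the camera images.
- press: White bench press, fixed. Origin: on the ram's axis at table level; x points from its front into its column, y to the left of someone standing before it, z up. Aluminium slide bed: top 30 mm above the table, x = -260 to +60 mm, 132 mm wide, with a low gib along each edge (y = +-52 to +-64 mm, top at 40 mm). The column begins at x = +80 mm.
- head_edge (a point): Middle of the lower front edge of the press's white head, which overhangs the bed: underside 210 mm above the table, top 320 mm, front 51 mm before the ram's axis, 70 mm wide (y = +-35 mm). Axes as the press's.
- ram_face (a point): Centre of the ram's round steel punch face (radius 14 mm; a holder nut of radius 20 mm begins 12 mm above it). 165 mm above the table with the lever up, 105 mm when the lever is at 1.25 rad. Moves with the ram.
- gauge: Setting gauge, the obstacle: upright steel cylinder, 46 mm diameter, 75 mm tall, red band and red top, 0.3 to 0.65 kg, standing at the start on the slide bed (30 mm above the table) under the ram, within about 17 mm of its axis. Origin: centre of its underside; z along its axis, up.
- tray: Open wooden gauge tray on the table, fixed, 240 mm along its x by 150 mm along its y, walls 22 mm high and 5 mm thick, floor top 5 mm above the table. Origin: centre of its underside. The short gauge stands in its +x half; the -x half is free.
- short_gauge: Bystander standing in the tray: steel cylinder, 46 mm diameter, 50 mm tall, yellow band and top. Origin: centre of its underside.
- slide (a joint): How far the steel slide has been pushed in along the press's +x: 0 = pulled out (as at the start), 0.150 m = home against its stop, the sleeve then exactly under the ram. Moves with about 3 N of friction and stays where it is left. The slide is 100 mm wide, its top 43 mm above the table.
- slide_knob (a point): Centre of the red knob (30 mm diameter, from 66 to 95 mm above the table, point at 81 mm) on an upright 14 mm post at the front end of the slide, 78 mm in front of the sleeve's axis, to push or pull the slide by. Turns and travels with the slide; x points into the press.
- sleeve: Steel sleeve, the work piece, standing loose in the slide's shallow nest ring (12 mm high): 53 mm largest diameter, 62 mm tall, its top 105 mm above the table, with the brass bush (33 mm diameter) standing 10 mm proud of its top. Origin: centre of its underside. It rides in with the slide.
- bush (a joint): How far the brass bush has been pressed into the sleeve: 0 = standing 10 mm proud, 0.010 m = flush. Needs about 35 N from the ram (about 10 N at the lever's grip); it stays where it is pressed.
- lever (a joint): Press lever angle: 0 = up (at rest, 25 degrees above level, pointing to the front of the press), growing as it is pulled down, to 1.28 rad at its lower stop. The ram goes down 48 mm per rad; it meets the bush at about 1.04 rad and has it flush at 1.25 rad. A light spring (3 to 4 N at the grip) brings the lever back up when it is let go.
- lever_grip (a point): Middle of the black round grip (22 mm diameter, 75 mm long) on the end of the lever, 178 mm from the pivot. The lever turns in an upright plane 90 mm to the right of the ram's axis (press y = -90 mm). Site axes: as the press's at lever angle 0; they turn with the lever.
- spanner: Bystander: open-ended steel spanner, 170 mm long, lying on the table. Origin under its middle.
- bin: Bystander: blue stacking bin with brass bushes in it, 160 x 105 x 75 mm, standing on the table. Origin: centre of its underside.
- lever_pivot (a point): Centre of the lever's level pivot shaft in the plane of the lever: press x = +46 mm, y = -90 mm, 245 mm above the table. Axes as the press's; the lever turns about y.
Things that resemble listed ones, but are neither listed nor needed, are in the scene too. Leave any turquoise look-alike of the gauge alone.

How it is judged:
By the outcome, as a careful person would: the job done as asked, in the order asked, and still so for the second after the job is handed in, with the robot touching nothing.
It also fails if it takes over 72 s, if anything falls off the work surface, if the arm or the gripper's body presses on something with over 40 N, if the wrist force passes 120 N, or if a joint passes its speed limit or range.

### The arm

A 6-joint arm with a two-finger parallel gripper is mounted at the origin on the work surface. World frame = base frame: x ahead of the robot, y to its left, z up, the work surface at z = 0. Lengths are in mm, angles in rad, forces in N, time in s.
With the tool pointing down it reaches from about 300 to 875 mm from the base axis. Payload 4.2 kg.
Tool frame: the origin (TCP) lies between the finger pads; the fingertips stand 8 mm ahead of it and the grasp point (between the pads) lies 11 mm behind it; z points along the fingers, y is the line along which they close (so a half turn about z gives the same grasp; the last joint's range is limited). The gripper opens to 85 mm and grips with 20 to 120 N. Pads are 22 mm wide; open, the fingers measure 114 mm over their backs; the gripper's body (76 mm by 85 mm) begins 54 mm behind the grasp point. The pads swing forward as they close: fully open they stand 13 mm farther back than shut.
Start: joints at [1.09, 0.32, 1.565, -0, 1.257, -0.02], TCP at [255.686, 515.039, 239.338] pointing down, gripper open.
Joint ranges: [-3.11, 3.11], [-0.84, 2.01], [0.21, 2.61], [-1.34, 4.49], [0.05, 2.63], [-2.56, 2.56]. Speed limits (rad/s): [2.57, 2.57, 3.14, 3.14, 3.14, 3.14].

### API

Orientations are given as a 3x3 rotation matrix whose columns are the frame's x, y, z axes.
In Python, from rig import sensors, cams, order gives the robot as it stands.
- The arm moves only by the shell command python3 -m pendant 'ROWS' [FORCE]. ROWS is a JSON object of lists of equal length, an entry for each row: "travel": the shift along the tool's x, y, z scaled (see below), a list of three; "turn": the turn, a rotation vector about the tool's x, y, z scaled (see below), a list of three; "fingers": the finger opening in mm, from 0 to 85.4. A call has 1 to 10 rows; each row shifts and turns the commanded pose from where the row before left it, along the tool's axes as they then stand; what a row does not reach is not made up. The controller multiplies each number of a shift by 0.05 m and each number of a turn by pi rad. A row lasts 1/8 s, in which the tool goes at most 62.5 mm and 10.7 degrees, less where a joint would pass 70% of its speed; a pose out of reach is approached as far as the arm can. A call with a number of a shift or a turn outside -1 to 1 is refused whole. A call with a gripper value outside its range is refused whole. The fingers move at their own pace and stop on an object; FORCE is the grip in N (left out, the last holds). Time passes only in rows, so rows that do not move let the fingers close. It gives the time, the measured TCP pose, the force, the opening and the grip force at its end, in the units of the state.
- sensors.state(): the state, without advancing time (a new reading comes with each control period).
- cams.grab_frame(name): name is "side" or "top"; returns the picture (480x640x3 uint8, red, green, blue); there is no depth.
- cams.calibration(name): a dict with "K" (3x3 intrinsics, pixels), "extrinsics" (4x4, takes a point from world to camera coordinates). Camera axes: x right, y up, looking along -z (the intrinsics and any distortion apply to the point x, -y, -z); pixel columns grow to the right and rows downward; lengths in mm; the calibration is good to about 2 mm. A picture is of the moment at which its call begins. calibration takes no time and is no camera call.
- order.close_job(): hands the job in; it is judged then, once.
The state is a dict: "time": time; "joint_positions": joint angles; "dq": joint speeds; "effort": joint torques, N m; "tool_pos": TCP position; "ee_rot": TCP orientation; "force": force on the tool from outside, world axes, zero at the start; "moment": the same for the moment, N m; "opening": finger opening in mm; "grasp_force": force on a finger pad.
Only numpy, scipy, OpenCV 4.12 (cv2) and the standard library are available. Lean on these libraries where they do the work, as an engineer would, in place of code of your own. Each camera call takes 0.05 s, during which the arm holds its last target. There are 200 camera calls.

## Working session

There is one attempt and no reset: what is moved stays moved. The work goes in short steps, Python scripts to look and compute and a shell command to move; the robot and the scene stay as the last step left them, time stands still between calls to the robot, and variables do not carry over. Pictures are saved under pics/ and viewed, at most 10 in all, crops included, and the job is handed in when it is done.

```bash
ls; mkdir -p pics; python3 - <<'E'
from rig import sensors,cams
import cv2,numpy as np
for n in("side","top"):
    cv2.imwrite(f"pics/{n}0.png",cams.grab_frame(n)[:,:,::-1])
    c=cams.calibration(n);print(n,{k:np.round(v,3).tolist() if not isinstance(v,str) else v for k,v in c.items()})
s=sensors.state();print(s)
E
```

```text
pics
side {'K': [[539.408, 0.0, 333.433], [0.0, 539.408, 242.626], [0.0, 0.0, 1.0]], 'extrinsics': [[0.934, -0.357, 0.015, -534.454], [0.181, 0.51, 0.841, -277.713], [-0.308, -0.782, 0.541, -1192.353], [0.0, 0.0, 0.0, 1.0]]}
top {'K': [[565.208, 0.0, 317.068], [0.0, 565.208, 240.218], [0.0, 0.0, 1.0]], 'extrinsics': [[-0.028, -1.0, 0.005, -9.549], [0.992, -0.027, 0.123, -589.343], [-0.123, 0.009, 0.992, -1340.903], [0.0, 0.0, 0.0, 1.0]]}
{'time': 0.1, 'joint_positions': array([ 1.09001086e+00,  3.20214059e-01,  1.56557124e+00,  1.51611638e-05,
        1.25740705e+00, -1.99984386e-02]), 'dq': array([-0.00030876, -0.00163747, -0.0025222 , -0.0007403 ,  0.00238736,
       -0.00079727]), 'effort': array([ 5.00520109e-04, -4.16409624e+01, -2.34703892e+01, -1.54445584e-04,
        4.85380078e-03,  2.46513082e-05]), 'tool_pos': array([255.47392375, 514.65579212, 238.56880334]), 'ee_rot': array([[-8.95700721e-01,  4.44656780e-01, -7.52608010e-04],
       [ 4.44657414e-01,  8.95699610e-01, -1.41167098e-03],
       [ 4.64016304e-05, -1.59908744e-03, -9.99998720e-01]]), 'force': array([ 0.24518365, -0.21218465,  0.51926095]), 'moment': array([-0.0593399 ,  0.00248884,  0.04958803]), 'grasp_force': 0.0, 'opening': 85.42120679768362}
```

View pics/side0.png

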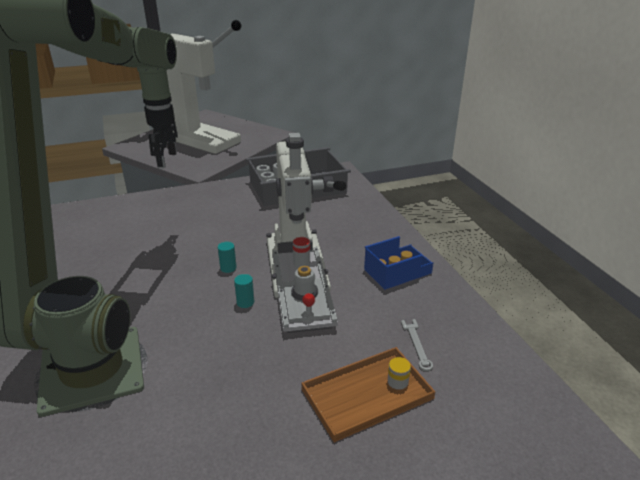

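View pics/top0.png

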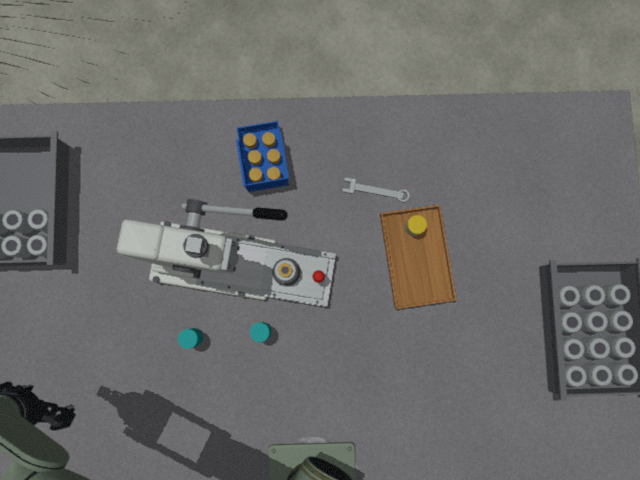

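The side view shows the gauge (red top at about (301,243)) under the ram, the sleeve at (304,280), the knob at (309,299), and the tray with the yellow gauge at (399,370). In the top view the knob is at (319,277), the sleeve at (286,271), the lever grip at (270,214), and the tray spans roughly (381–455, 207–308).

```bash
cat > h.py <<'E'
import numpy as np,cv2
from rig import sensors,cams
C={n:cams.calibration(n) for n in("side","top")}
def ray(n,u,v):
    K=np.array(C[n]["K"]);E=np.array(C[n]["extrinsics"]);R,t=E[:3,:3],E[:3,3]
    d=np.linalg.inv(K)@[u,v,1];d=R.T@(d*[1,-1,-1]);return -R.T@t,d/np.linalg.norm(d)
def onz(n,u,v,z):
    o,d=ray(n,u,v);return o+d*(z-o[2])/d[2]
def tri(a,b):
    (o1,d1),(o2,d2)=ray("side",*a),ray("top",*b)
    k=np.linalg.lstsq(np.c_[d1,-d2],o2-o1,rcond=None)[0];p,q=o1+k[0]*d1,o2+k[1]*d2
    return (p+q)/2,np.linalg.norm(p-q)
def proj(n,p):
    K=np.array(C[n]["K"]);E=np.array(C[n]["extrinsics"]);c=E[:3,:3]@p+E[:3,3];c=K@(c*[1,-1,-1]);return c[:2]/c[2]
def blobs(img,lo,hi,amin=15):
    m=cv2.inRange(cv2.cvtColor(img,cv2.COLOR_RGB2HSV),lo,hi)
    n,l,s,c=cv2.connectedComponentsWithStats(m)
    return [(c[i].round(1).tolist(),s[i].tolist()) for i in range(1,n) if s[i][4]>=amin],m
E
python3 - <<'E'
from h import *
np.set_printoptions(precision=1,suppress=True)
I={n:cv2.imread(f"pics/{n}0.png")[:,:,::-1].copy() for n in C}
for n in C:
    for nm,lo,hi in(("red",(0,150,60),(6,255,255)),("yel",(22,150,100),(32,255,255)),("brown",(8,90,60),(20,255,255)),("blk",(0,0,0),(180,255,28)),("turq",(80,120,60),(95,255,255))):
        b,m=blobs(I[n],lo,hi,25)
        print(n,nm,[x for x in b if nm!="blk" or n=="top"][:9])
b,m=blobs(I["top"],(8,90,60),(20,255,255))
m=cv2.morphologyEx(m,cv2.MORPH_CLOSE,np.ones((5,5)))
c=max(cv2.findContours(m,0,2)[0],key=cv2.contourArea);r=cv2.minAreaRect(c);bx=cv2.boxPoints(r)
P=np.array([onz("top",*p,22) for p in bx]);print("tray",r,P,P.mean(0),[np.linalg.norm(P[i]-P[i-1]) for i in range(4)])
# crops
t=I["top"][180:320,110:350];s=I["side"][130:340,250:350]
a=cv2.resize(t,None,fx=3.3,fy=3.3,interpolation=2);cv2.imwrite("pics/ct.png",a[:,:,::-1])
a=cv2.resize(s,None,fx=2.85,fy=2.85,interpolation=2)
cv2.imwrite("pics/cs.png",a[:,:,::-1])
E
```

```text
side red [([301.0, 241.1], [294, 238, 15, 7, 85]), ([300.8, 249.5], [293, 247, 17, 5, 43]), ([308.2, 299.2], [303, 294, 11, 12, 106])]
side yel [([399.4, 364.6], [389, 357, 22, 16, 258])]
side brown [([82.9, 76.8], [36, 44, 105, 54, 3076]), ([78.0, 160.7], [46, 140, 76, 42, 2161]), ([399.9, 256.6], [389, 251, 23, 12, 136]), ([303.8, 270.7], [298, 266, 13, 10, 86]), ([363.0, 394.8], [302, 347, 133, 95, 6504])]
side blk []
side turq [([226.5, 256.3], [218, 242, 17, 30, 430]), ([243.8, 290.2], [235, 274, 18, 34, 515])]
top red [([318.2, 276.1], [313, 271, 11, 11, 95])]
top yel [([416.9, 224.0], [407, 215, 20, 19, 288])]
top brown [([417.7, 258.8], [380, 205, 76, 104, 5586])]
top blk [([269.5, 213.5], [253, 208, 34, 12, 265]), ([37.7, 406.2], [0, 382, 75, 48, 1074]), ([329.6, 468.8], [310, 457, 41, 23, 332])]
top turq [([260.0, 331.7], [250, 322, 21, 20, 329]), ([189.8, 337.9], [178, 328, 25, 21, 388])]
tray ((417.79052734375, 256.5067443847656), (97.94449615478516, 61.70919418334961), 81.02737426757812) [[ 654.5 -183.    22. ]
 [ 674.7 -335.5   22. ]
 [ 434.7 -359.6   22. ]
 [ 415.6 -210.2   22. ]] [ 544.9 -272.1   22. ] [np.float64(240.4265293715764), np.float64(153.8782550363535), np.float64(241.14495513541317), np.float64(150.662155347871)]
```

View pics/ct.png

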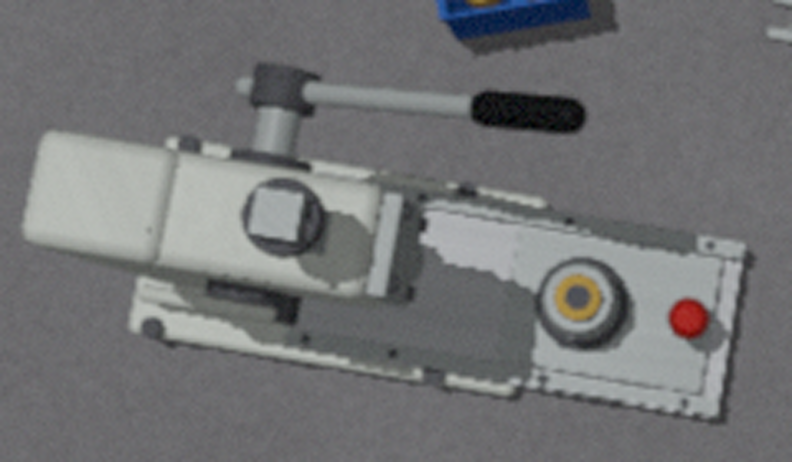

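View pics/cs.png

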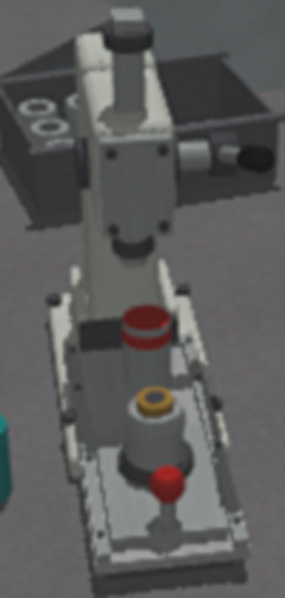

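The crops show the bush centre at about (577,297), the knob at (689,317) and the front bed corners at (745,245) and (719,415) in the enlarged top view. In the enlarged side view the gauge's red top is at (146,321), just behind the sleeve.

```bash
python3 - <<'E'
from h import *
np.set_printoptions(precision=1,suppress=True)
T=lambda x,y:(110+x/3.3,180+y/3.3)
S=lambda x,y:(250+x/2.85,130+y/2.85)
print("knob",tri((308.2,299.2),(318.2,276.1)), onz("top",318.2,276.1,85))
k=tri((308.2,299.2),(318.2,276.1))[0]
b=onz("top",*T(577,297),115);print("bush top",b,"side",onz("side",303.8,271,115))
c1=onz("top",*T(745,245),40);c2=onz("top",*T(719,415),40);print("corners",c1,c2,np.linalg.norm(c1-c2),(c1+c2)/2)
d=b-k;print("knob-sleeve",np.hypot(d[0],d[1]),np.degrees(np.arctan2(d[1],d[0])))
e=c1-c2;print("edge ang",np.degrees(np.arctan2(e[1],e[0]))+90)
# rear bed-left edge / lever
print("grip",onz("top",269.5,213.5,320))
l1=onz("top",*T(719,415),40);l2=onz("top",*T(165,340),40);e=l2-l1;print("left edge",np.degrees(np.arctan2(e[1],e[0])))
for v in(241,242,243):print("gauge",onz("side",301,v,105))
print("yel",tri((399.4,362),(416.9,224)),onz("top",416.9,224,50))
for q in((260,331.7),(189.8,337.9)):print("turq",onz("top",*q,70))
# press pose
a=np.arctan2(d[1],d[0])
for a in (a,):
  x=np.array([np.cos(a),np.sin(a)]);print("x",x,"origin",b[:2]+150*x,k[:2]+228*x,((c1+c2)/2)[:2]+260*x)
E
```

```text
knob (array([498. , -25.5,  78.4]), np.float64(1.8866860237921999)) [498.5 -25.7  85. ]
bush top [512.7  50.3 115. ] side [507.7  38.6 115. ]
corners [552.9 -70.1  40. ] [429.5 -47.2  40. ] 125.5250606803021 [491.2 -58.7  40. ]
knob-sleeve 77.15869256943546 78.99920900448924
edge ang 79.51628072488475
grip [608.5  67.6 320. ]
left edge 80.74309098342208
gauge [548. 185. 105.]
gauge [546.5 180.3 105. ]
gauge [545.  175.6 105. ]
yel (array([ 618.9, -267.1,   58.2]), np.float64(0.1631361774231239)) [ 620.2 -268.6   50. ]
turq [373.7 113.4  70. ]
turq [364.1 276.6  70. ]
x [0.2 1. ] origin [541.3 197.5] [541.5 198.4] [540.8 196.6]
```

```bash
python3 - <<'E'
from h import *
np.set_printoptions(precision=1,suppress=True)
I=cv2.imread("pics/side0.png")[:,:,::-1]
print("bush proj",proj("side",np.array([512.7,50.3,115])),"knob",proj("side",np.array([498.3,-25.6,81])))
print(I[234:256,301].tolist())
t=np.linspace(0,2*np.pi,73)
for s in(0,-5,-10,-15,-20):
    c=np.array([541.3,197.5,105])+s*np.array([.186,.983,0])
    p=np.array([proj("side",c+[23*np.cos(a),23*np.sin(a),0]) for a in t]);print(s,p.min(0),p.max(0))
E
```

```text
bush proj [304.2 268. ] knob [308.7 298.3]
[[99, 102, 97], [100, 100, 96], [97, 85, 81], [88, 50, 48], [86, 30, 29], [86, 31, 28], [86, 29, 29], [85, 29, 28], [86, 31, 30], [86, 31, 28], [85, 28, 26], [86, 44, 43], [81, 76, 75], [80, 81, 80], [84, 59, 58], [89, 38, 38], [91, 29, 28], [90, 29, 27], [88, 44, 44], [81, 75, 74], [80, 84, 82], [79, 82, 81]]
0 [288.7 234.6] [305.7 243.7]
-5 [288.9 235.6] [306.  244.7]
-10 [289.1 236.5] [306.2 245.8]
-15 [289.3 237.5] [306.5 246.8]
-20 [289.5 238.5] [306.7 247.8]
```

```bash
cat >> h.py <<'E'
from scipy.spatial.transform import Rotation as Ro
A=np.radians(79.3);PX=np.array([np.cos(A),np.sin(A),0]);PY=np.array([-PX[1],PX[0],0]);PO=np.array([541.3,197.5,0])
def press(x,y,z): return PO+x*PX+y*PY+[0,0,z]
def toolR(az,dip):  # tool z towards azimuth az, dip deg below level; tool y level, to the right
    a,d=np.radians([az,dip]);z=np.array([np.cos(a)*np.cos(d),np.sin(a)*np.cos(d),-np.sin(d)])
    y=np.array([np.sin(a),-np.cos(a),0]);return np.c_[np.cross(y,z),y,z]
def plan(gp,R,n,p0=None,R0=None):
    "rows to bring the grasp point (11 behind TCP) to gp with orientation R"
    s=sensors.state();p0=s["tool_pos"] if p0 is None else p0;R0=s["ee_rot"] if R0 is None else R0
    tp=np.array(gp)+11*R[:,2];w=Ro.from_matrix(R0.T@R).as_rotvec();print("dist",tp-p0,"turn deg",np.degrees(w).round(1))
    for i in range(n):
        Ri=R0@Ro.from_rotvec(w*i/n).as_matrix();print((Ri.T@(tp-p0)/n/50).round(3).tolist(),(w/n/np.pi).round(4).tolist())
def st():
    s=sensors.state();print("t",round(s["time"],2),"grasp pt",(s["tool_pos"]-11*s["ee_rot"][:,2]).round(1),"z",s["ee_rot"][:,2].round(3),"y",s["ee_rot"][:,1].round(3),"F",s["force"].round(1),"q",s["joint_positions"].round(2),"op",round(s["opening"],1),round(s["grasp_force"],1))
E
python3 -m pendant '{"travel":[[0,-0.88,-0.46],[0,-0.88,-0.46],[0,-0.88,-0.46],[0,-0.88,-0.46]],"turn":[[0,0,0],[0,0,0],[0,0,0],[0,0,0]],"fingers":[85,85,85,85]}' 40
python3 -m pendant '{"travel":[[-0.97,-0.06,0],[-0.97,-0.06,0],[-0.97,-0.06,0],[-0.97,-0.06,0],[-0.97,-0.06,0],[-0.97,-0.06,0],[-0.97,-0.06,0],[-0.97,-0.06,0],[-0.97,-0.06,0],[-0.97,-0.06,0]],"turn":[[0,0,0.039],[0,0,0.039],[0,0,0.039],[0,0,0.039],[0,0,0.039],[0,0,0.039],[0,0,0.039],[0,0,0.039],[0,0,0.039],[0,0,0.039]],"fingers":[85,85,85,85,85,85,85,85,85,85]}'
python3 - <<'E'
from h import *
st()
# pre-grasp: back along tool axis 150 from gauge, dip 35
R=toolR(79.3,35);g=press(-8,-9,85)
plan(g-170*R[:,2]+[0,0,20],R,8)
E
```

```text
time: 0.6
tool_pos: [176.6, 355.9, 331.6]
ee_rot: [[-0.896, 0.445, -0.0], [0.445, 0.896, -0.001], [0.0, -0.001, -1.0]]
force: [-0.2, -0.5, 0.2]
opening: 85.0
grasp_force: 0.0
time: 1.85
tool_pos: [394.9, -45.4, 330.9]
ee_rot: [[0.119, 0.993, -0.0], [0.993, -0.119, 0.0], [0.0, -0.0, -1.0]]
force: [-0.1, -0.6, -0.2]
opening: 85.0
grasp_force: 0.0
t 1.85 grasp pt [394.9 -45.4 341.9] z [-0.  0. -1.] y [ 0.993 -0.119 -0.   ] F [-0.1 -0.6 -0.2] q [-0.14 -0.02  1.75  0.    1.41 -0.02] op 85.0 0.0
dist [ 129.60583236  105.37476473 -134.72803064] turn deg [-1.9 55.   3.6]
[0.3, 0.291, 0.337] [-0.0013, 0.0382, 0.0025]
[0.26, 0.287, 0.372] [-0.0013, 0.0382, 0.0025]
[0.216, 0.283, 0.401] [-0.0013, 0.0382, 0.0025]
[0.168, 0.28, 0.425] [-0.0013, 0.0382, 0.0025]
[0.118, 0.277, 0.444] [-0.0013, 0.0382, 0.0025]
[0.066, 0.275, 0.456] [-0.0013, 0.0382, 0.0025]
[0.013, 0.273, 0.462] [-0.0013, 0.0382, 0.0025]
[-0.04, 0.271, 0.461] [-0.0013, 0.0382, 0.0025]
```

```bash

python3 -m pendant '{"travel":[[0.3,0.29,0.34],[0.26,0.29,0.37],[0.22,0.28,0.40],[0.17,0.28,0.42],[0.12,0.28,0.44],[0.07,0.28,0.46],[0.01,0.27,0.46],[-0.04,0.27,0.46],[0,0,0]],"turn":[[-0.001,0.038,0.0025],[-0.001,0.038,0.0025],[-0.001,0.038,0.0025],[-0.001,0.038,0.0025],[-0.001,0.038,0.0025],[-0.001,0.038,0.0025],[-0.001,0.038,0.0025],[-0.001,0.038,0.0025],[0,0,0]],"fingers":[85,85,85,85,85,85,85,85,85]}'
python3 - <<'E'
from h import *
st()
R=toolR(79.3,35);g=press(-8,-9,85)
plan(g-80*R[:,2],R,4)
plan(g,R,4)
for n in C:cv2.imwrite(f"pics/{n}1.png",cams.grab_frame(n)[:,:,::-1])
s=cv2.imread("pics/side1.png")[130:340,200:480];t=cv2.imread("pics/top1.png")[130:340,150:430]
cv2.imwrite("pics/c1.png",cv2.resize(np.vstack([s,t]),None,fx=1.42,fy=1.42,interpolation=2))
E
```

```text
time: 2.98
tool_pos: [523.0, 62.0, 193.7]
ee_rot: [[0.114, 0.984, 0.139], [0.566, -0.179, 0.805], [0.816, -0.014, -0.577]]
force: [-0.1, -0.0, 0.3]
opening: 84.8
grasp_force: 0.0
t 2.98 grasp pt [521.5  53.1 200. ] z [ 0.139  0.805 -0.577] y [ 0.984 -0.179 -0.014] F [-0.1 -0.   0.3] q [-0.4   0.41  1.94  0.98  1.29 -0.75] op 84.8 0.0
dist [ 15.12334957  70.43911702 -69.10291145] turn deg [-0.7  0.3 -0.4]
[-0.074, 0.016, 0.493] [-0.001, 0.0004, -0.0006]
[-0.075, 0.014, 0.493] [-0.001, 0.0004, -0.0006]
[-0.075, 0.012, 0.493] [-0.001, 0.0004, -0.0006]
[-0.076, 0.011, 0.493] [-0.001, 0.0004, -0.0006]
dist [  27.29048458  134.8318595  -114.98902636] turn deg [-0.7  0.3 -0.4]
[-0.072, 0.021, 0.893] [-0.001, 0.0004, -0.0006]
[-0.073, 0.018, 0.893] [-0.001, 0.0004, -0.0006]
[-0.074, 0.015, 0.893] [-0.001, 0.0004, -0.0006]
[-0.075, 0.012, 0.893] [-0.001, 0.0004, -0.0006]
```

View pics/c1.png

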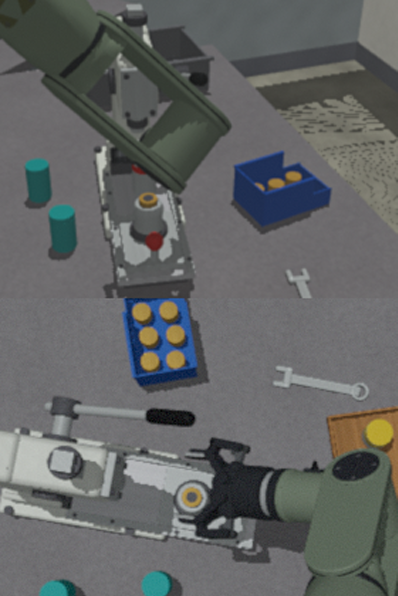

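The view shows the open gripper (around (225,480) in the lower half) in line with the press, above the sleeve. The way to the gauge is free.

```bash

python3 -m pendant '{"travel":[[-0.1,0.02,0.7],[-0.1,0.02,0.8],[-0.1,0.015,0.8],[0,0.01,0.7],[0,0,0.4],[0,0,0.17],[0,0,0]],"turn":[[-0.004,0.0015,-0.002],[0,0,0],[0,0,0],[0,0,0],[0,0,0],[0,0,0],[0,0,0]],"fingers":[85,85,85,85,85,85,85]}'
python3 - <<'E'
from h import *
st()
E
python3 -m pendant '{"travel":[[0,0,0],[0,0,0],[0,0,0],[0,0,0],[0,0,0],[0,0,0]],"turn":[[0,0,0],[0,0,0],[0,0,0],[0,0,0],[0,0,0],[0,0,0]],"fingers":[46,40,35,35,35,35]}' 50
python3 - <<'E'
from h import *
st()
E
```

```text
time: 3.95
tool_pos: [553.0, 196.8, 82.9]
ee_rot: [[0.099, 0.983, 0.156], [0.565, -0.185, 0.804], [0.819, 0.008, -0.574]]
force: [-0.5, 0.7, -0.7]
opening: 84.8
grasp_force: 0.0
t 3.95 grasp pt [551.3 188.   89.2] z [ 0.156  0.804 -0.574] y [ 0.983 -0.185  0.008] F [-0.5  0.7 -0.7] q [-0.13  0.58  2.05  1.29  1.02 -0.96] op 84.8 0.0
time: 4.7
tool_pos: [552.7, 196.4, 82.6]
ee_rot: [[0.101, 0.983, 0.156], [0.563, -0.186, 0.805], [0.82, 0.006, -0.572]]
force: [-2.3, -3.7, 5.8]
opening: 44.6
grasp_force: 51.2
t 4.7 grasp pt [551.  187.6  88.9] z [ 0.156  0.805 -0.572] y [ 0.983 -0.186  0.006] F [-2.3 -3.7  5.8] q [-0.13  0.58  2.05  1.29  1.02 -0.96] op 44.6 51.2
```

```bash

python3 -m pendant '{"travel":[[0.06,0,-0.04],[0.2,0,-0.14],[0.31,0,-0.22],[-0.2,0,-0.28],[-0.22,0,-0.32],[-0.22,0,-0.32],[-0.22,0,-0.32],[0,0,0]],"turn":[[0,0,0],[0,0,0],[0,0,0],[0,0,0],[0,0,0],[0,0,0],[0,0,0],[0,0,0]],"fingers":[35,35,35,35,35,35,35,35]}'
python3 - <<'E'
from h import *
st();p=sensors.state();g=p["tool_pos"]-11*p["ee_rot"][:,2]-PO;print("press xy",g@PX,g@PY)
for n in C:cv2.imwrite(f"pics/{n}2.png",cams.grab_frame(n)[:,:,::-1])
s=cv2.imread("pics/side2.png")[130:340,200:480];t=cv2.imread("pics/top2.png")[130:340,150:430]
cv2.imwrite("pics/c2.png",cv2.resize(np.vstack([s,t]),None,fx=1.42,fy=1.42,interpolation=2))
E
```

```text
time: 5.7
tool_pos: [538.7, 120.6, 116.2]
ee_rot: [[0.104, 0.982, 0.157], [0.565, -0.188, 0.803], [0.819, 0.006, -0.574]]
force: [0.2, -0.5, -4.0]
opening: 44.8
grasp_force: 51.3
t 5.7 grasp pt [536.9 111.8 122.5] z [ 0.157  0.803 -0.574] y [ 0.982 -0.188  0.006] F [ 0.2 -0.5 -4. ] q [-0.28  0.52  2.03  1.13  1.12 -0.91] op 44.8 51.3
press xy -85.0686909482987 -11.63261142455233
```

View pics/c2.png

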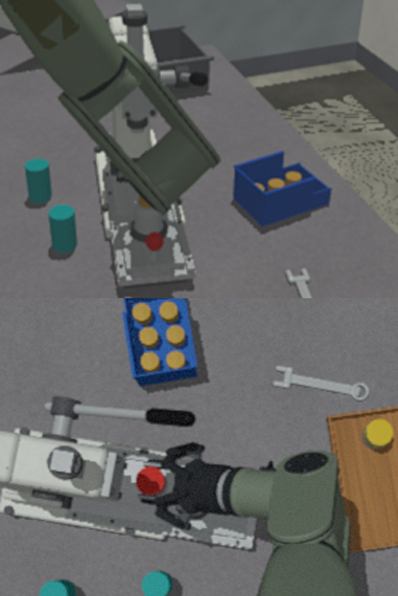

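The top view shows the gauge's red top at (151,481), upright between the fingers and clear of the ram, in front of the head.

```bash

python3 -m pendant '{"travel":[[0.3,0,-0.21],[0.4,0,-0.28],[0.4,0,-0.28],[0.4,0,-0.28]],"turn":[[0,0,0],[0,0,0],[0,0,0],[0,0,0]],"fingers":[35,35,35,35]}'
python3 - <<'E'
from h import *
st()
plan([495,-277.5,205],toolR(45,35),10)
E
```

```text
time: 6.3
tool_pos: [537.4, 123.3, 208.9]
ee_rot: [[0.102, 0.983, 0.154], [0.565, -0.184, 0.804], [0.819, 0.005, -0.574]]
force: [-0.2, -0.6, -2.5]
opening: 44.6
grasp_force: 51.4
t 6.3 grasp pt [535.7 114.4 215.2] z [ 0.154  0.804 -0.574] y [ 0.983 -0.184  0.005] F [-0.2 -0.6 -2.5] q [-0.28  0.38  1.95  1.05  1.22 -0.69] op 44.6 51.4
dist [ -35.99214188 -394.39655067  -10.16032859] turn deg [-28.   -0.1  20. ]
[-0.469, 0.074, -0.634] [-0.0156, -0.0, 0.0111]
[-0.466, 0.122, -0.629] [-0.0156, -0.0, 0.0111]
[-0.461, 0.168, -0.622] [-0.0156, -0.0, 0.0111]
[-0.455, 0.214, -0.613] [-0.0156, -0.0, 0.0111]
[-0.446, 0.26, -0.601] [-0.0156, -0.0, 0.0111]
[-0.437, 0.304, -0.587] [-0.0156, -0.0, 0.0111]
[-0.425, 0.348, -0.571] [-0.0156, -0.0, 0.0111]
[-0.413, 0.39, -0.553] [-0.0156, -0.0, 0.0111]
[-0.398, 0.43, -0.533] [-0.0156, -0.0, 0.0111]
[-0.383, 0.469, -0.511] [-0.0156, -0.0, 0.0111]
```

```bash

python3 -m pendant '{"travel":[[-0.47,0.07,-0.63],[-0.47,0.12,-0.63],[-0.46,0.17,-0.62],[-0.45,0.21,-0.61],[-0.45,0.26,-0.60],[-0.44,0.30,-0.59],[-0.42,0.35,-0.57],[-0.41,0.39,-0.55],[-0.40,0.43,-0.53],[-0.38,0.47,-0.51]],"turn":[[-0.0156,0,0.0111],[-0.0156,0,0.0111],[-0.0156,0,0.0111],[-0.0156,0,0.0111],[-0.0156,0,0.0111],[-0.0156,0,0.0111],[-0.0156,0,0.0111],[-0.0156,0,0.0111],[-0.0156,0,0.0111],[-0.0156,0,0.0111]],"fingers":[35,35,35,35,35,35,35,35,35,35]}'
python3 -m pendant '{"travel":[[0,0,0]],"turn":[[0,0,0]],"fingers":[35]}'
python3 - <<'E'
from h import *
st()
plan([495,-277.5,76],toolR(45,35),5)
for n in C:cv2.imwrite(f"pics/{n}3.png",cams.grab_frame(n)[:,:,::-1])
s=cv2.imread("pics/side3.png")[230:440,240:520];t=cv2.imread("pics/top3.png")[130:340,300:580]
cv2.imwrite("pics/c3.png",cv2.resize(np.vstack([s,t]),None,fx=1.42,fy=1.42,interpolation=2))
E
```

```text
time: 7.55
tool_pos: [500.8, -271.5, 197.3]
ee_rot: [[0.406, 0.705, 0.582], [0.403, -0.709, 0.578], [0.82, -0.0, -0.572]]
force: [0.4, 0.4, -3.5]
opening: 44.7
grasp_force: 52.1
time: 7.68
tool_pos: [500.9, -272.8, 197.2]
ee_rot: [[0.406, 0.704, 0.583], [0.403, -0.711, 0.577], [0.82, 0.001, -0.572]]
force: [-0.0, 0.7, -3.5]
opening: 44.9
grasp_force: 52.4
t 7.67 grasp pt [ 494.5 -279.2  203.5] z [ 0.583  0.577 -0.572] y [ 0.704 -0.711  0.001] F [-0.   0.7 -3.5] q [-0.98  0.45  1.85  0.99  1.3  -0.71] op 44.9 52.4
dist [   0.47758827    1.69302649 -127.52173268] turn deg [ 0.3 -0.1 -0.1]
[-0.415, -0.004, 0.297] [0.0003, -0.0001, -0.0001]
[-0.415, -0.004, 0.297] [0.0003, -0.0001, -0.0001]
[-0.415, -0.004, 0.297] [0.0003, -0.0001, -0.0001]
[-0.414, -0.004, 0.297] [0.0003, -0.0001, -0.0001]
[-0.414, -0.004, 0.297] [0.0003, -0.0001, -0.0001]
```

View pics/c3.png

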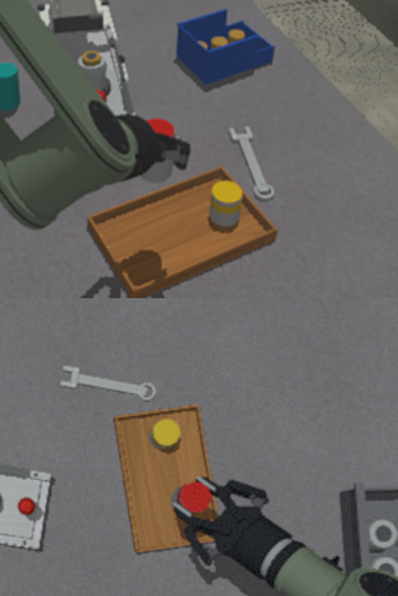

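The gauge hangs upright over the free half of the tray, with its red top at crop (195,496) and the yellow gauge at (166,432). The gripper is clear of both.

```bash

python3 -c "
from h import *
print(onz('top',437.3,269.4,219))"
python3 -m pendant '{"travel":[[-0.41,0,0.3],[-0.41,0,0.3],[-0.41,0,0.3],[-0.41,0,0.3],[-0.35,0,0.25],[-0.12,0,0.08],[0,0,0]],"turn":[[0,0,0],[0,0,0],[0,0,0],[0,0,0],[0,0,0],[0,0,0],[0,0,0]],"fingers":[35,35,35,35,35,35,35]}'
python3 -c "
from h import *
st()"
```

```text
[ 497.63629999 -274.89696893  219.        ]
time: 8.65
tool_pos: [503.2, -268.6, 67.6]
ee_rot: [[0.405, 0.706, 0.581], [0.403, -0.708, 0.579], [0.821, 0.0, -0.571]]
force: [0.1, -0.4, -2.4]
opening: 44.8
grasp_force: 52.3
t 8.65 grasp pt [ 496.8 -275.    73.8] z [ 0.581  0.579 -0.571] y [ 0.706 -0.708  0.   ] F [ 0.1 -0.4 -2.4] q [-0.97  0.64  1.95  1.09  1.15 -0.97] op 44.8 52.3
```

```bash

python3 -m pendant '{"travel":[[-0.033,0,0.023],[-0.033,0,0.023],[-0.033,0,0.023],[-0.02,0,0.014],[0,0,0]],"turn":[[0,0,0],[0,0,0],[0,0,0],[0,0,0],[0,0,0]],"fingers":[35,35,35,35,35]}'
python3 -m pendant '{"travel":[[-0.017,0,0.012],[-0.017,0,0.012],[0,0,0]],"turn":[[0,0,0],[0,0,0],[0,0,0]],"fingers":[35,35,35]}'
```

```text
time: 9.28
tool_pos: [502.9, -269.4, 60.1]
ee_rot: [[0.405, 0.705, 0.582], [0.403, -0.709, 0.578], [0.82, 0.001, -0.572]]
force: [-0.1, -0.3, -4.1]
opening: 44.8
grasp_force: 52.3
time: 9.65
tool_pos: [502.9, -269.4, 58.0]
ee_rot: [[0.405, 0.705, 0.582], [0.403, -0.709, 0.578], [0.82, 0.0, -0.572]]
force: [0.5, 0.7, -3.6]
opening: 44.9
grasp_force: 52.3
```

```bash

python3 -m pendant '{"travel":[[-0.012,0,0.008],[0,0,0]],"turn":[[0,0,0],[0,0,0]],"fingers":[35,35]}'
python3 -m pendant '{"travel":[[-0.012,0,0.008],[0,0,0]],"turn":[[0,0,0],[0,0,0]],"fingers":[35,35]}'
```

```text
time: 9.9
tool_pos: [503.0, -269.4, 57.7]
ee_rot: [[0.405, 0.705, 0.582], [0.403, -0.709, 0.578], [0.821, 0.001, -0.571]]
force: [-1.1, 0.4, -1.0]
opening: 44.5
grasp_force: 52.3
time: 10.15
tool_pos: [503.0, -269.3, 57.7]
ee_rot: [[0.404, 0.705, 0.583], [0.403, -0.709, 0.579], [0.821, 0.001, -0.57]]
force: [-3.2, -0.4, 4.8]
opening: 45.2
grasp_force: 52.8
```

Contact. Release, then back off along the tool axis.

```bash

python3 -m pendant '{"travel":[[0,0,0],[0,0,0],[0,0,0],[0,0,0],[0,0,0]],"turn":[[0,0,0],[0,0,0],[0,0,0],[0,0,0],[0,0,0]],"fingers":[50,60,72,85,85]}'
python3 -m pendant '{"travel":[[0,0,-0.3],[0,0,-0.6],[0,0,-0.9],[0,0,-0.9],[0,0,-0.6]],"turn":[[0,0,0],[0,0,0],[0,0,0],[0,0,0],[0,0,0]],"fingers":[85,85,85,85,85]}'
python3 - <<'E'
from h import *
st()
for n in C:cv2.imwrite(f"pics/{n}4.png",cams.grab_frame(n)[:,:,::-1])
I=cv2.imread("pics/top4.png")[:,:,::-1].copy();print(blobs(I,(0,150,60),(6,255,255))[0]);J=cv2.imread("pics/side4.png")[:,:,::-1].copy();print(blobs(J,(0,150,60),(6,255,255))[0])
print(blobs(I,(22,150,100),(32,255,255))[0])
k=[b[0] for b in blobs(I,(0,150,60),(6,255,255))[0]]
for q in k:print(q,onz("top",*q,80))
# next: grasp of knob from pre-point, tool back 90
R=toolR(79.3,35);kn=press(-228,0,81);print(kn)
plan(kn-90*R[:,2]+[0,0,15],R,8)
E
```

```text
time: 10.78
tool_pos: [502.9, -269.4, 56.6]
ee_rot: [[0.405, 0.705, 0.582], [0.404, -0.709, 0.578], [0.82, 0.001, -0.572]]
force: [-0.4, 0.2, 0.0]
opening: 85.3
grasp_force: 0.0
time: 11.4
tool_pos: [405.3, -366.8, 152.7]
ee_rot: [[0.405, 0.704, 0.583], [0.405, -0.71, 0.576], [0.82, 0.003, -0.573]]
force: [0.3, -0.3, -0.2]
opening: 85.2
grasp_force: 0.0
t 11.4 grasp pt [ 398.9 -373.2  159. ] z [ 0.583  0.576 -0.573] y [ 0.704 -0.71   0.003] F [ 0.3 -0.3 -0.2] q [-1.2   0.56  1.8   0.87  1.4  -0.85] op 85.2 0.0
[([423.2, 273.2], [414, 264, 19, 20, 300]), ([318.1, 276.0], [313, 271, 11, 11, 93])]
[([308.2, 299.2], [303, 294, 11, 12, 106]), ([348.4, 372.4], [337, 365, 23, 16, 293]), ([347.7, 384.7], [337, 379, 22, 10, 74])]
[([417.0, 224.1], [407, 215, 20, 19, 287])]
[423.2, 273.2] [ 498.79261454 -271.98025825   80.        ]
[318.1, 276.0] [499.02625074 -25.46837585  80.        ]
[498.96801169 -26.53571761  81.        ]
dist [ 81.31936543 277.98328888 -11.68171501] turn deg [ 28.6   0.1 -19.6]
[0.341, -0.352, 0.534] [0.0198, 0.0001, -0.0136]
[0.355, -0.303, 0.554] [0.0198, 0.0001, -0.0136]
[0.367, -0.252, 0.572] [0.0198, 0.0001, -0.0136]
[0.376, -0.2, 0.586] [0.0198, 0.0001, -0.0136]
[0.383, -0.147, 0.597] [0.0198, 0.0001, -0.0136]
[0.388, -0.093, 0.605] [0.0198, 0.0001, -0.0136]
[0.391, -0.039, 0.609] [0.0198, 0.0001, -0.0136]
[0.391, 0.016, 0.61] [0.0198, 0.0001, -0.0136]
```

The gauge stands at (499,-272), 67 mm or more clear of the tray walls' inner corners, and the yellow gauge hasn't moved. Next, the knob.

```bash

python3 -m pendant '{"travel":[[0.49,0,-0.34],[0.49,0,-0.34],[0.34,-0.35,0.53],[0.35,-0.30,0.55],[0.37,-0.25,0.57],[0.38,-0.20,0.59],[0.38,-0.15,0.60],[0.39,-0.09,0.60],[0.39,-0.04,0.61],[0.39,0.02,0.61]],"turn":[[0,0,0],[0,0,0],[0.0198,0,-0.0136],[0.0198,0,-0.0136],[0.0198,0,-0.0136],[0.0198,0,-0.0136],[0.0198,0,-0.0136],[0.0198,0,-0.0136],[0.0198,0,-0.0136],[0.0198,0,-0.0136]],"fingers":[85,85,85,85,85,85,85,85,70,70]}'
python3 - <<'E'
from h import *
st()
R=toolR(79.3,35);kn=np.array([498.8,-26,81])
plan(kn-60*R[:,2],R,4);plan(kn,R,1)
E
```

```text
time: 12.75
tool_pos: [487.4, -85.3, 199.7]
ee_rot: [[0.107, 0.984, 0.146], [0.561, -0.181, 0.808], [0.821, -0.004, -0.571]]
force: [-0.4, 0.6, 0.8]
opening: 69.9
grasp_force: 0.0
t 12.75 grasp pt [485.8 -94.2 206. ] z [ 0.146  0.808 -0.571] y [ 0.984 -0.181 -0.004] F [-0.4  0.6  0.8] q [-0.67  0.45  1.84  0.81  1.48 -0.84] op 69.9 0.0
dist [  3.91295939  19.87723401 -90.6172911 ] turn deg [-0.4 -0.2 -0. ]
[-0.314, 0.003, 0.342] [-0.0005, -0.0003, -0.0001]
[-0.314, 0.003, 0.342] [-0.0005, -0.0003, -0.0001]
[-0.314, 0.002, 0.342] [-0.0005, -0.0003, -0.0001]
[-0.313, 0.001, 0.343] [-0.0005, -0.0003, -0.0001]
dist [  13.03831064   68.17179087 -125.03187728] turn deg [-0.4 -0.2 -0. ]
[-1.26, 0.021, 2.567] [-0.0021, -0.001, -0.0003]
```

```bash

python3 -m pendant '{"travel":[[-0.31,0,0.34],[-0.31,0,0.34],[-0.31,0,0.34],[-0.31,0,0.34],[0,0.005,0.4],[0,0.005,0.4],[0,0,0.4],[0,0,0]],"turn":[[0,0,0],[0,0,0],[0,0,0],[0,0,0],[0,0,0],[0,0,0],[0,0,0],[0,0,0]],"fingers":[70,70,70,70,70,70,70,70]}'
python3 -m pendant '{"travel":[[0,0,0],[0,0,0],[0,0,0],[0,0,0],[0,0,0]],"turn":[[0,0,0],[0,0,0],[0,0,0],[0,0,0],[0,0,0]],"fingers":[40,30,20,20,20]}' 30
python3 - <<'E'
from h import *
st()
s=sensors.state();print(s["ee_rot"].T@PX*150/50, "per 10")
E
```

```text
time: 13.75
tool_pos: [499.8, -16.8, 75.7]
ee_rot: [[0.108, 0.983, 0.146], [0.56, -0.181, 0.808], [0.821, -0.005, -0.571]]
force: [0.2, -0.3, 0.1]
opening: 70.1
grasp_force: 0.0
time: 14.38
tool_pos: [498.1, -17.8, 76.8]
ee_rot: [[0.107, 0.984, 0.144], [0.559, -0.18, 0.809], [0.822, -0.006, -0.569]]
force: [-6.5, -0.2, 3.0]
opening: 28.8
grasp_force: 29.3
t 14.38 grasp pt [496.5 -26.7  83.1] z [ 0.144  0.809 -0.569] y [ 0.984 -0.18  -0.006] F [-6.5 -0.2  3. ] q [-0.56  0.61  2.    0.95  1.23 -1.04] op 28.8 29.3
[1.70778086 0.01760612 2.46640924] per 10
```

```bash

python3 -m pendant '{"travel":[[0.04,-0.03,0.06],[0.1,0,0.145],[0.17,0,0.247],[0.17,0,0.247],[0.17,0,0.247],[0.17,0,0.247],[0.17,0,0.247],[0.17,0,0.247],[0.1,0,0.145],[0,0,0]],"turn":[[0,0,0],[0,0,0],[0,0,0],[0,0,0],[0,0,0],[0,0,0],[0,0,0],[0,0,0],[0,0,0],[0,0,0]],"fingers":[20,20,20,20,20,20,20,20,20,20]}'
python3 - <<'E'
from h import *
st();s=sensors.state();g=s["tool_pos"]-11*s["ee_rot"][:,2]-PO;print(g@PX,g@PY)
E
```

```text
time: 15.62
tool_pos: [519.3, 91.9, 76.8]
ee_rot: [[0.106, 0.983, 0.149], [0.559, -0.183, 0.809], [0.822, -0.003, -0.569]]
force: [-1.1, 3.3, 5.6]
opening: 28.3
grasp_force: 30.1
t 15.62 grasp pt [517.7  83.   83. ] z [ 0.149  0.809 -0.569] y [ 0.983 -0.183 -0.003] F [-1.1  3.3  5.6] q [-0.35  0.58  2.07  1.13  1.12 -1.03] op 28.3 30.1
-116.91052467553187 1.9144766156737525
```

```bash

python3 -m pendant '{"travel":[[0.1,0,0.14],[0.1,0,0.14],[0.1,0,0.14],[0.07,0,0.1],[0.035,0,0.05],[0.035,0,0.05],[0,0,0]],"turn":[[0,0,0],[0,0,0],[0,0,0],[0,0,0],[0,0,0],[0,0,0],[0,0,0]],"fingers":[20,20,20,20,20,20,20]}'
python3 - <<'E'
from h import *
s=sensors.state();g=s["tool_pos"]-11*s["ee_rot"][:,2]-PO;print(g@PX,g@PY,s["force"]@PX)
E
python3 -m pendant '{"travel":[[0.03,0,0.04],[0,0,0]],"turn":[[0,0,0],[0,0,0]],"fingers":[20,20]}'
python3 - <<'E'
from h import *
s=sensors.state();g=s["tool_pos"]-11*s["ee_rot"][:,2]-PO;print(g@PX,g@PY,s["force"]@PX)
E
```

```text
time: 16.5
tool_pos: [526.4, 128.2, 76.8]
ee_rot: [[0.107, 0.983, 0.149], [0.56, -0.183, 0.808], [0.822, -0.003, -0.57]]
force: [-1.7, 0.1, 5.8]
opening: 28.9
grasp_force: 30.3
-79.85585866281697 1.7397467518057361 -0.21720871721455198
time: 16.75
tool_pos: [526.6, 128.5, 76.7]
ee_rot: [[0.106, 0.983, 0.15], [0.563, -0.184, 0.806], [0.82, -0.001, -0.573]]
force: [-8.7, -17.7, 12.5]
opening: 28.5
grasp_force: 31.7
-79.57266173934707 1.653424875636425 -19.017168565430133
```

At the stop. Let go, back off, and go to the lever.

```bash

python3 -m pendant '{"travel":[[0,0,0],[0,0,0],[0,0,0],[0,0,-0.4],[0,0,-0.8],[0,0,-0.9],[0,0,-0.6]],"turn":[[0,0,0],[0,0,0],[0,0,0],[0,0,0],[0,0,0],[0,0,0],[0,0,0]],"fingers":[40,60,60,60,60,60,60]}'
python3 - <<'E'
from h import *
st()
for n in C:cv2.imwrite(f"pics/{n}5.png",cams.grab_frame(n)[:,:,::-1])
I=cv2.imread("pics/top5.png")[:,:,::-1].copy();k=blobs(I,(0,150,60),(6,255,255))[0];print(k)
for q in k:p=onz("top",*q[0],82)-PO;print(p@PX,p@PY)
cv2.imwrite("pics/c5.png",cv2.resize(I[130:340,110:390,::-1],None,fx=1.7,fy=1.7,interpolation=2))
R=toolR(79.3,35);gp=press(-115,-90,320);print(gp)
plan(gp-90*R[:,2],R,7)
E
```

```text
time: 17.62
tool_pos: [506.8, 20.6, 153.8]
ee_rot: [[0.107, 0.983, 0.15], [0.562, -0.184, 0.807], [0.82, -0.002, -0.572]]
force: [-0.6, 0.2, -1.1]
opening: 60.0
grasp_force: 0.0
t 17.62 grasp pt [505.2  11.7 160.1] z [ 0.15   0.807 -0.572] y [ 0.983 -0.184 -0.002] F [-0.6  0.2 -1.1] q [-0.49  0.47  1.98  0.96  1.28 -0.88] op 60.0 0.0
[([255.0, 266.0], [250, 261, 11, 11, 83])]
-77.39604388765017 0.5644969817221881
[608.38349092  67.78953301 320.        ]
dist [ 88.42412731 -15.57804696 211.06525761] turn deg [ 0.1 -0.1  0. ]
[0.496, 0.257, -0.342] [0.0, -0.0001, 0.0]
[0.496, 0.257, -0.342] [0.0, -0.0001, 0.0]
[0.496, 0.257, -0.343] [0.0, -0.0001, 0.0]
[0.496, 0.257, -0.343] [0.0, -0.0001, 0.0]
[0.496, 0.257, -0.343] [0.0, -0.0001, 0.0]
[0.496, 0.257, -0.343] [0.0, -0.0001, 0.0]
[0.496, 0.257, -0.343] [0.0, -0.0001, 0.0]
```

View pics/c5.png

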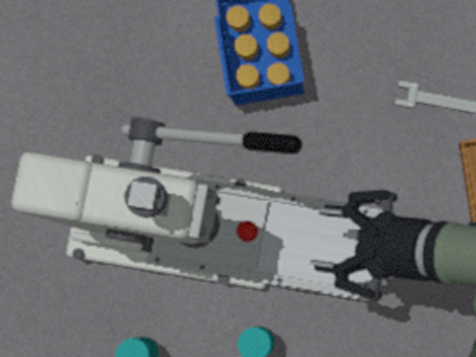

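The knob is at (247,231) in the crop, which is press x = -77, so the slide is home. The lever is untouched, grip at (272,142).

```bash

python3 -m pendant '{"travel":[[0.5,0.2,-0.40],[0.5,0.26,-0.34],[0.5,0.26,-0.34],[0.5,0.26,-0.34],[0.5,0.26,-0.34],[0.5,0.26,-0.34],[0.5,0.3,-0.28],[0,0,0]],"turn":[[0,0,0],[0,0,0],[0,0,0],[0,0,0],[0,0,0],[0,0,0],[0,0,0],[0,0,0]],"fingers":[60,60,60,60,60,60,60,60]}'
python3 - <<'E'
from h import *
st()
R=toolR(79.3,35);gp=press(-115,-90,320)
plan(gp,R,4)
E
```

```text
time: 18.73
tool_pos: [597.2, 8.4, 365.1]
ee_rot: [[0.104, 0.983, 0.149], [0.562, -0.182, 0.807], [0.821, -0.0, -0.571]]
force: [-0.7, -0.2, -0.2]
opening: 60.2
grasp_force: 0.0
t 18.73 grasp pt [ 5.955e+02 -4.000e-01  3.714e+02] z [ 0.149  0.807 -0.571] y [ 0.983 -0.182 -0.   ] F [-0.7 -0.2 -0.2] q [-0.43  0.37  1.51  0.92  1.59 -0.39] op 60.2 0.0
dist [ 12.86729831  68.2038775  -51.44821644] turn deg [-0.2 -0.2  0.1]
[-0.013, 0.001, 0.432] [-0.0003, -0.0002, 0.0002]
[-0.013, 0.001, 0.432] [-0.0003, -0.0002, 0.0002]
[-0.012, 0.001, 0.432] [-0.0003, -0.0002, 0.0002]
[-0.012, 0.0, 0.432] [-0.0003, -0.0002, 0.0002]
```

```bash

python3 -m pendant '{"travel":[[-0.01,0,0.43],[-0.01,0,0.43],[-0.01,0,0.43],[-0.01,0,0.4],[0,0,0]],"turn":[[0,0,0],[0,0,0],[0,0,0],[0,0,0],[0,0,0]],"fingers":[60,60,60,60,60]}'
python3 -m pendant '{"travel":[[0,0,0],[0,0,0],[0,0,0],[0,0,0],[0,0,0]],"turn":[[0,0,0],[0,0,0],[0,0,0],[0,0,0],[0,0,0]],"fingers":[40,25,12,12,12]}' 40
python3 - <<'E'
from h import *
st();s=sensors.state();g=s["tool_pos"]-11*s["ee_rot"][:,2];l=g-PO;x,z=l@PX,l[2];print("press",x,l@PY,z)
R=s["ee_rot"];r=np.hypot(x-46,z-245);e0=np.arctan2(z-245,46-x);print("r",r,"elev",np.degrees(e0))
pt=lambda th:np.array([46-r*np.cos(e0-th),0,245+r*np.sin(e0-th)])
prev=pt(0)
for th in np.linspace(0,1.3,11)[1:]:
    q=pt(th);d=q-prev;w=PX*d[0]+np.array([0,0,d[2]]);print(round(th,2),(R.T@w/50).round(3));prev=q
E
```

```text
time: 19.35
tool_pos: [607.6, 76.0, 312.5]
ee_rot: [[0.11, 0.983, 0.145], [0.56, -0.181, 0.808], [0.821, -0.007, -0.571]]
force: [0.4, 0.6, -0.3]
opening: 60.1
grasp_force: 0.0
time: 19.98
tool_pos: [607.6, 74.1, 315.0]
ee_rot: [[0.107, 0.983, 0.147], [0.561, -0.182, 0.807], [0.821, -0.004, -0.571]]
force: [-5.6, -1.5, 2.8]
opening: 21.1
grasp_force: 38.9
t 19.98 grasp pt [605.9  65.2 321.3] z [ 0.147  0.807 -0.571] y [ 0.983 -0.182 -0.004] F [-5.6 -1.5  2.8] q [-0.32  0.38  1.62  0.96  1.44 -0.43] op 21.1 38.9
press -117.96800105736294 -88.07258791792204 321.292065354518
r 180.8479599188374 elev 24.951913872159587
0.13 [-0.457  0.001  0.111]
0.26 [-0.439  0.001  0.169]
0.39 [-0.413  0.002  0.224]
0.52 [-0.38   0.002  0.276]
0.65 [-0.341  0.002  0.323]
0.78 [-0.297  0.002  0.364]
0.91 [-0.247  0.002  0.4  ]
1.04 [-0.193  0.002  0.428]
1.17 [-0.136  0.002  0.45 ]
1.3 [-0.076  0.002  0.464]
```

```bash

python3 -m pendant '{"travel":[[-0.457,0,0.11],[-0.44,0,0.17],[-0.41,0,0.225],[-0.38,0,0.275],[-0.34,0,0.32],[-0.30,0,0.365],[-0.247,0,0.40],[0,0,0]],"turn":[[0,0,0],[0,0,0],[0,0,0],[0,0,0],[0,0,0],[0,0,0],[0,0,0],[0,0,0]],"fingers":[12,12,12,12,12,12,12,12]}'
cat >> h.py <<'E'
def lev():
    s=sensors.state();R=s["ee_rot"];l=s["tool_pos"]-11*R[:,2]-PO;x,z=l@PX,l[2]
    print("press",x.round(1),(l@PY).round(1),z.round(1),"r",np.hypot(x-46,z-245).round(1),"theta",(np.radians(25)-np.arctan2(z-245,46-x)).round(3),"F",s["force"].round(1),"op",s["opening"].round(1),s["grasp_force"].round(1))
E
python3 -c "
from h import *
lev()"
```

```text
time: 20.98
tool_pos: [608.2, 77.5, 155.3]
ee_rot: [[0.109, 0.983, 0.147], [0.56, -0.183, 0.808], [0.821, -0.005, -0.57]]
force: [-3.9, -2.8, 3.0]
opening: 21.0
grasp_force: 39.5Traceback (most recent call last):
  File "<string>", line 3, in <module>
    lev()
    ~~~^^
  File "h.py", line 35, in lev
    print("press",x.round(1),(l@PY).round(1),z.round(1),"r",np.hypot(x-46,z-245).round(1),"theta",(np.radians(25)-np.arctan2(z-245,46-x)).round(3),"F",s["force"].round(1),"op",s["opening"].round(1),s["grasp_force"].round(1))
                                                                                                                                                                                ^^^^^^^^^^^^^^^^^^
AttributeError: 'float' object has no attribute 'round'
```

```bash
sed -i 's/s\["opening"\].round(1),s\["grasp_force"\].round(1))/s["opening"],s["grasp_force"])/' h.py
python3 -m pendant '{"travel":[[-0.1,0,0.21],[-0.09,0,0.22],[-0.07,0,0.22],[-0.06,0,0.22],[0,0,0]],"turn":[[0,0,0],[0,0,0],[0,0,0],[0,0,0],[0,0,0]],"fingers":[12,12,12,12,12]}'
python3 -c "
from h import *
lev()"
```

```text
time: 21.6
tool_pos: [613.1, 102.8, 118.7]
ee_rot: [[0.106, 0.983, 0.148], [0.561, -0.182, 0.807], [0.821, -0.002, -0.571]]
force: [-4.0, -4.9, 3.8]
opening: 20.9
grasp_force: 38.7
press -88.7 -88.2 125.0 r 180.4 theta 1.164 F [-4.  -4.9  3.8] op 20.86140995576835 38.71331512928009
```

```bash

python3 -m pendant '{"travel":[[-0.045,0,0.23],[-0.03,0,0.18],[0,0,0]],"turn":[[0,0,0],[0,0,0],[0,0,0]],"fingers":[12,12,12]}'
python3 -c "
from h import *
lev()"
python3 -m pendant '{"travel":[[-0.02,0,0.08],[0,0,0]],"turn":[[0,0,0],[0,0,0]],"fingers":[12,12]}'
python3 -c "
from h import *
lev()"
```

```text
time: 21.98
tool_pos: [615.9, 117.1, 104.2]
ee_rot: [[0.106, 0.983, 0.149], [0.561, -0.183, 0.807], [0.821, -0.002, -0.571]]
force: [-4.3, -5.5, 4.2]
opening: 21.0
grasp_force: 39.1
press -74.1 -88.3 110.5 r 180.3 theta 1.278 F [-4.3 -5.5  4.2] op 20.999712582623594 39.06007647514343
time: 22.22
tool_pos: [616.4, 119.7, 101.8]
ee_rot: [[0.105, 0.983, 0.149], [0.561, -0.183, 0.808], [0.821, -0.002, -0.57]]
force: [-5.8, -8.1, 8.1]
opening: 20.7
grasp_force: 39.4
press -71.5 -88.3 108.0 r 180.5 theta 1.298 F [-5.8 -8.1  8.1] op 20.74891129449059 39.3789142370224
```

```bash

python3 -m pendant '{"travel":[[-0.01,0,0.06],[0,0,0]],"turn":[[0,0,0],[0,0,0]],"fingers":[12,12]}'
python3 -c "
from h import *
lev()"
python3 -m pendant '{"travel":[[-0.01,0,0.06],[0,0,0]],"turn":[[0,0,0],[0,0,0]],"fingers":[12,12]}'
python3 -c "
from h import *
lev()"
```

```text
time: 22.48
tool_pos: [616.7, 121.1, 100.7]
ee_rot: [[0.104, 0.983, 0.15], [0.56, -0.183, 0.808], [0.822, -0.001, -0.57]]
force: [-11.8, -14.0, 13.7]
opening: 20.9
grasp_force: 40.3
press -70.2 -88.3 106.9 r 180.4 theta 1.308 F [-11.8 -14.   13.7] op 20.915938161489034 40.26505887508392
time: 22.72
tool_pos: [617.0, 122.2, 99.8]
ee_rot: [[0.103, 0.983, 0.15], [0.56, -0.182, 0.808], [0.822, 0.001, -0.57]]
force: [-15.0, -24.0, 21.6]
opening: 20.9
grasp_force: 41.6
press -69.0 -88.4 106.1 r 180.4 theta 1.316 F [-15.  -24.   21.6] op 20.89788265942857 41.600929498672485
```

The lever is at its lower stop (force rising steeply). Follow it back up along the same arc.

```bash

python3 -m pendant '{"travel":[[0.02,0,-0.12],[0.05,0,-0.26],[0.045,0,-0.23],[0.06,0,-0.22],[0.07,0,-0.22],[0.09,0,-0.22],[0.1,0,-0.21],[0.247,0,-0.40]],"turn":[[0,0,0],[0,0,0],[0,0,0],[0,0,0],[0,0,0],[0,0,0],[0,0,0],[0,0,0]],"fingers":[12,12,12,12,12,12,12,12]}'
python3 -m pendant '{"travel":[[0.30,0,-0.365],[0.34,0,-0.32],[0.38,0,-0.275],[0.41,0,-0.225],[0.44,0,-0.17],[0.4,0,-0.10],[0,0,0]],"turn":[[0,0,0],[0,0,0],[0,0,0],[0,0,0],[0,0,0],[0,0,0],[0,0,0]],"fingers":[12,12,12,12,12,12,12]}'
python3 -c "
from h import *
lev()"
```

```text
time: 23.72
tool_pos: [606.3, 68.3, 177.3]
ee_rot: [[0.109, 0.983, 0.147], [0.561, -0.183, 0.808], [0.821, -0.006, -0.571]]
force: [-2.3, 6.2, -0.1]
opening: 20.7
grasp_force: 39.2
time: 24.6
tool_pos: [606.9, 71.0, 308.4]
ee_rot: [[0.111, 0.983, 0.146], [0.569, -0.183, 0.802], [0.815, -0.006, -0.58]]
force: [-5.8, -5.1, -13.6]
opening: 20.9
grasp_force: 45.5
press -121.1 -88.1 314.8 r 181.1 theta 0.041 F [ -5.8  -5.1 -13.6] op 20.85382822128799 45.54820775985718
```

```bash

python3 -m pendant '{"travel":[[0,0,0],[0,0,0],[0,0,0],[0,0,0]],"turn":[[0,0,0],[0,0,0],[0,0,0],[0,0,0]],"fingers":[30,60,60,60]}'
python3 -m pendant '{"travel":[[0,0,-0.3],[0,0,-0.6],[0,0,-0.8],[0,0,-0.8],[0,0,-0.8],[0,0,-0.8],[0,0,0]],"turn":[[0,0,0],[0,0,0],[0,0,0],[0,0,0],[0,0,0],[0,0,0],[0,0,0]],"fingers":[60,60,60,60,60,60,60]}'
python3 - <<'E'
from h import *
st()
for n in C:cv2.imwrite(f"pics/{n}6.png",cams.grab_frame(n)[:,:,::-1])
I=cv2.imread("pics/top6.png")[:,:,::-1].copy();J=cv2.imread("pics/side6.png")[:,:,::-1].copy()
for nm,lo,hi in(("red",(0,150,60),(6,255,255)),("yel",(22,150,100),(32,255,255)),("blk",(0,0,0),(180,255,28))):print(nm,blobs(I,lo,hi,25)[0][:6],blobs(J,lo,hi)[0] if nm!="blk" else "")
s=cv2.resize(J[120:340,240:440],None,fx=2.5,fy=2.5,interpolation=2);cv2.imwrite("pics/c6.png",s[:,:,::-1])
E
```

```text
time: 25.1
tool_pos: [608.7, 73.3, 312.4]
ee_rot: [[0.107, 0.983, 0.15], [0.561, -0.184, 0.807], [0.821, -0.002, -0.571]]
force: [0.6, 0.3, -0.1]
opening: 59.7
grasp_force: 0.0
time: 25.98
tool_pos: [578.1, -94.7, 430.7]
ee_rot: [[0.106, 0.982, 0.153], [0.563, -0.187, 0.805], [0.82, 0.001, -0.572]]
force: [0.6, -0.2, -0.8]
opening: 60.3
grasp_force: 0.0
t 25.98 grasp pt [ 576.4 -103.6  437. ] z [ 0.153  0.805 -0.572] y [ 0.982 -0.187  0.001] F [ 0.6 -0.2 -0.8] q [-0.59  0.39  1.32  0.89  1.82 -0.35] op 60.3 0.0
red [([254.9, 265.7], [250, 261, 11, 11, 82]), ([423.4, 273.1], [414, 264, 20, 20, 259])] [([300.5, 263.7], [296, 259, 10, 10, 75]), ([348.4, 372.6], [338, 365, 22, 16, 258]), ([348.1, 384.6], [337, 379, 23, 10, 78])]
yel [] [([399.4, 364.6], [389, 357, 22, 16, 258]), ([398.9, 376.5], [390, 372, 20, 8, 71])]
blk [([392.4, 187.6], [382, 185, 19, 6, 43]), ([485.5, 196.5], [481, 192, 10, 8, 35]), ([368.0, 199.6], [358, 199, 21, 2, 30]), ([269.4, 213.6], [254, 208, 33, 12, 242]), ([384.2, 237.6], [375, 232, 19, 14, 67]), ([419.2, 239.7], [412, 237, 14, 5, 30])]
```

View pics/c6.png

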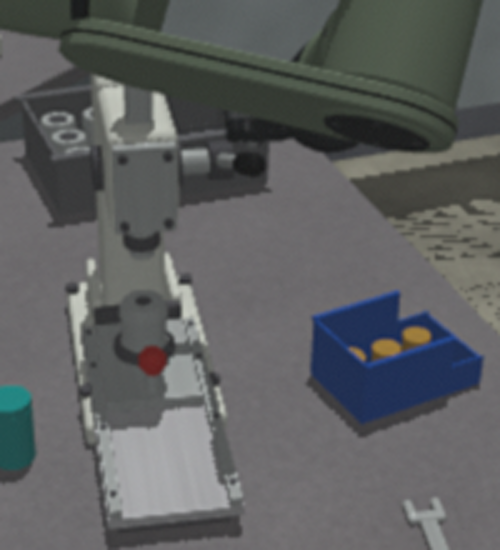

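The sleeve stands upright under the ram (crop (145,320)) with no brass showing, so the bush is flush. The ram and lever are back up (lever grip at top-view pixel (269,214), as at the start), and the red and yellow gauges stand in the tray.

```bash
python3 -c "
from rig import order
print(order.close_job())"
```

```text
the job is handed in; nothing more can be done
None
```

The job is handed in after about 26 s: the red gauge stands upright in the tray beside the yellow one, the slide is home, the bush is pressed flush, the lever is back up, and I saw no sign that anything else moved.

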